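Book a parts box out of the luthier's store

ROBOT

A 6-joint arm with a two-finger parallel gripper is mounted at the origin on the work surface. World frame = base frame: x ahead of the robot, y to its left, z up, the work surface at z = 0. Lengths are in m, angles in rad, forces in N, time in s.
With the tool pointing down it reaches from about 0.25 to 0.8 m from the base axis. Payload 3.9 kg.
Tool frame: the origin (TCP) lies on the centre line of the jaws, within the pads' length; the fingertips stand 11 mm ahead of it and the grasp point (between the pads) lies 8 mm behind it; z points along the fingers, y is the line along which they close (so a half turn about z gives the same grasp; the last joint's range is limited). The gripper opens to 85 mm and grips with 20 to 120 N. Pads are 22 mm wide; open, the fingers measure 114 mm over their backs; the gripper's body (76 mm by 85 mm) begins 54 mm behind the grasp point. The pads swing forward as they close: fully open they stand 13 mm farther back than shut.
Start: joints at [-1.153, 0.26, -0.138, 1.173, 0, 1.571], TCP at [0.213, -0.48, 0.242] pointing down, gripper open.
Joint ranges: [-2.78, 2.78], [-0.83, 1.72], [-1.28, 1.37], [-1.9, 2.12], [-1.57, 1.48], [-3.14, 3.14]. Speed limits (rad/s): [2.57, 2.57, 3.14, 3.14, 3.14, 3.14].

INTERFACE

Orientations are given as a unit quaternion [x, y, z, w].
In Python, from station import env gives the robot as it stands.
- The arm moves only by the shell command python3 -m jog 'ROWS'. ROWS is JSON, a list of rows, each a list of 3 entries, a list of its own where there are three numbers: the turn, a rotation vector about the tool's x, y, z in rad, then the shift along the tool's x, y, z in cm, then the finger opening in cm, from 0 to 8.54. In form: [[[ax, ay, az], [x, y, z], hand], ...]. A call has 1 to 12 rows; each row is the pose to reach, as a shift and turn from the pose commanded when the call began, along the tool's axes at that moment; what a row does not reach only later rows make up. A row lasts 1/8 s, in which the tool goes at most 62.5 mm and 10.7 degrees, less where a joint would pass 70% of its speed; a pose out of reach is approached as far as the arm can. A call with a gripper value outside its range is refused whole. The fingers move at their own pace and stop on an object; the grip force is fixed at half the most. Time passes only in rows, so rows that repeat a pose let the fingers close. It gives the time, the measured TCP pose, the force, the opening and the grip force at its end, in the units of the state.
- env.read_state(): the state, without advancing time (a new reading comes with each control period).
- env.capture(name): name is "scene" or "top" or "wrist"; returns a dict with "img" (384x512x3 uint8, red, green, blue), "fov_y" (degrees; the focal length in pixels is half the picture's height over the tangent of half this angle, whatever the lens; pixels are square), "cx", "cy" (the principal point, pixels), "eye" and "rotation" of the camera in the world; the wrist camera has in their place "hand_eye" (4x4, takes a point from camera to tool coordinates, whose origin is the TCP and whose axes are the flange's). Camera axes: x right, y up, looking along -z (the intrinsics and any distortion apply to the point x, -y, -z); pixel columns grow to the right and rows downward; lengths in m; the calibration is good to about 2 mm. A picture is of the moment at which its call begins: read the wrist's pose just before it. There is no depth.
- env.hand_in(): hands the job in; it is judged then, once.
The state is a dict: "t": time; "joint_pos": joint angles; "qd": joint speeds; "joint_torque": joint torques, N m; "tool_pos": TCP position; "tool_rot": TCP orientation; "force": force on the tool from outside, world axes, zero at the start; "ft_torque": the same for the moment, N m; "opening": finger opening in m; "grasp_force": force on a finger pad.
Only numpy, scipy, OpenCV 4.12 (cv2) and the standard library are available. Lean on these libraries where they do the work, as an engineer would, in place of code of your own. Each camera call takes 0.05 s, during which the arm holds its last target. There are 200 camera calls.

TASK

Book out the broader of the two slope-fronted plywood parts boxes: take the hand scanner from its cradle, aim its window squarely at the middle of the barcode label on that box from about 8 cm away, and hold it still there for a good second. Then put the scanner back in its cradle the way it was, set the box gently down flat and upright in the middle of the empty tray, and last press the desk bell's plunger right down to its stop and let go. Do not drop the scanner or the box, and leave all the other things where they stand.

Things in the scene. Friction and masses are not known exactly. Their poses are not given: they have to be found in the camera images.
- scanner: White hand scanner, 220 g: level handle 157 long (x -95 to +62), 30 wide (y), 26 high; head (54 in y, 22 thick, 52 long) bent 50 degrees down at the +x end. Origin: on the handle's underside, below its balance point; x to the head, z up. In the cradle its underside is 52 above the table, the head hangs to 16. Grip the handle across y at the origin, between the saddles.
- window (a point): Centre of the scanner's glass window at the end of its head, at (93.4, 0, -26.8) in the scanner's frame; its z axis is the aiming direction, (0.643, 0, -0.766) in the scanner's frame.
- spot (a point): The point 80 in front of the window along its aiming direction, fixed to the scanner, at (144.9, 0, -88.1) in the scanner's frame.
- cradle: Scanner's cradle, fixed: dark steel foot 150 x 75 x 10 (x -92 to +58), two plywood saddles, 12 thick, at x = -70 and x = +36, seats 52 above the table; cheeks beside each seat, 48 apart at the seat, flare out, up to 71 above the table. Origin: on the table, 52 straight below the scanner's origin when it lies at home; x as the scanner's x there, z up.
- broad_box: The broader parts box, plywood, loose, about 260 g: 110 deep (x), 60 wide (y), 80 high, closed; front (-x) edge 30 high, then the front slopes up at 40 degrees to the flat top (80 high, x +5 to +55). White label with black bars on the slope. Origin: centre of the underside, z up. Can be gripped across y at about x = +15.
- label (a point): Centre of the label (48 wide in y, 36 up the slope) on the broad box, at (-25, 0, 55) in the box's frame; z is the outward normal of the sloping face, (-0.643, 0, 0.766) in the box's frame; x points up the slope, y as the box's y.
- slim_box: The slimmer parts box, same shape and label style but only 38 wide. Stays where it is. Origin: centre of the underside.
- tray: Low open wooden tray, fixed, empty: outside 162 (x) by 192 (y) by 28 high, walls and floor 6 thick. Origin: centre of the underside, on the table; z up.
- bell: Steel desk bell, fixed: domed, 84 across, dome 52 high, with a plunger on top. Origin: centre of the underside.
- plunger_top (a point): Top centre of the bell's plunger head, a steel button 20 across, 69 above the table when up. It moves with the plunger.
- plunger (a joint): How far the bell's plunger is pressed, in m: 0 up, 0.008 at its stop. A spring of about 1 N at the top and 6 N at the stop returns it.
- jar: Bystander, loose: amber glass jar with a lid, 68 across, 90 high. Origin: underside.
- plane: Bystander, loose: small metal hand plane, 150 x 48, about 50 high. Origin: underside.
- tape: Bystander, loose: roll of masking tape lying flat, 96 across, 25 high. Origin: underside.
- offcut: Bystander, loose: wood offcut 130 x 55 x 22. Origin: underside.
- screwdriver: Bystander, loose: screwdriver lying flat on the bench. Origin: about its middle.
- mug: Bystander, loose: white mug 76 across, 92 high. Origin: underside.
Things that resemble listed ones, but are neither listed nor needed, are in the scene too. Leave any green look-alike of the scanner alone.

How it is judged:
On the way, in this order (a step that is already met when the one before it is completed fails the run):
1. the held scanner is aimed squarely at the middle of the broad box's label from about 8 cm and held still for a second (contact force between the fingers and scanner above 0.5 N and z of window in the frame of label between 0.045 and 0.125 m and x of spot in the frame of label between -0.018 and 0.018 m and y of spot in the frame of label between -0.018 and 0.018 m and angle between the z axis of window and the z axis of label, either way round below 0.25 rad and linear speed of scanner below 0.03 m/s and angular speed of scanner below 0.2 rad/s), for 1 s.
2. the scanner lies back in its cradle as before, let go (x of scanner in the frame of cradle between -0.02 and 0.02 m and y of scanner in the frame of cradle between -0.012 and 0.012 m and z of scanner in the frame of cradle between 0.044 and 0.058 m and x of window in the frame of cradle above 0.05 m and angle between scanner's own z axis and vertical below 0.1 rad and contact force between the fingers and scanner below 0.05 N and linear speed of scanner below 0.02 m/s and angular speed of scanner below 0.2 rad/s), for 0.2 s.
3. the broad box stands flat and upright in the tray, let go (horizontal distance between broad_box and tray below 0.075 m and z of broad_box in the frame of tray between 0.002 and 0.011 m and angle between broad_box's own z axis and vertical below 0.08 rad and contact force between the fingers and broad_box below 0.05 N and linear speed of broad_box below 0.02 m/s and angular speed of broad_box below 0.2 rad/s), for 0.2 s.
4. the bell's plunger is pressed down to its stop (value of joint plunger above 0.0068 m), for 0.05 s.
At the end, for the whole second after the job is handed in: The scanner lies seated in its cradle, head at the same end, within 20 mm lengthwise and 12 mm sideways of home; the broad box stands flat and upright on the tray's floor, its centre within 75 mm of the tray's; the plunger is up again; scanner and box are let go and at rest (all of step 2 and all of step 3 and value of joint plunger below 0.002 m); the robot touches nothing.
It fails at once if a bystander is moved more than 3 cm (distance of any of slim_box, jar, plane, tape, offcut, screwdriver, mug from where it was at the start of the episode above 0.03 m).
It fails at once if a bystander is tipped over (angle between any of slim_box, jar, plane, tape, offcut, mug's own z axis and vertical above 0.5 rad).
It fails at once if the scanner is dropped (contact force between the fingers and scanner below 0.05 N and linear speed of scanner above 0.7 m/s).
It fails at once if the broad box is dropped (contact force between the fingers and broad_box below 0.05 N and linear speed of broad_box above 0.7 m/s).
It also fails if it takes over 72 s, if anything falls off the work surface, if the arm or the gripper's body presses on something with over 40 N, if the wrist force passes 120 N, or if a joint passes its speed limit or range.

## Working session

There is one attempt and no reset: what is moved stays moved. The work goes in short steps, Python scripts to look and compute and a shell command to move; the robot and the scene stay as the last step left them, time stands still between calls to the robot, and variables do not carry over. Pictures are saved under pics/ and viewed, at most 10 in all, crops included, and the job is handed in when it is done.

```bash
ls; mkdir -p pics; python3 - <<'E'
from station import env
import cv2,numpy as np,pickle
for n in("scene","top"):
    c=env.capture(n); print(n,{k:(v if k!='img' else v.shape) for k,v in c.items()})
    pickle.dump(c,open(n+'.pkl','wb'))
    cv2.imwrite(f'pics/{n}0.png',cv2.resize(c['img'][:,:,::-1],(800,600),interpolation=cv2.INTER_CUBIC))
print(env.read_state())
E
```

```text
pics
scene {'img': (384, 512, 3), 'fov_y': 51.29633619773826, 'cx': 254.7086540627901, 'cy': 188.84835325790604, 'eye': array([0.98142258, 0.46300944, 0.79541766]), 'rotation': array([0.13094847, 0.32124607, 0.8641489 , 0.36455472])}
top {'img': (384, 512, 3), 'fov_y': 43.436745568152446, 'cx': 257.3889422227855, 'cy': 195.10911844780063, 'eye': array([0.39363701, 0.01528643, 1.45633077]), 'rotation': array([-0.03121523,  0.02234981,  0.71283748, -0.70027767])}
{'t': 0.1, 'joint_pos': array([-1.15304851e+00,  2.60608789e-01, -1.39210954e-01,  1.17273007e+00,
       -1.87830636e-05,  1.57076888e+00]), 'qd': array([-1.03039100e-03, -3.29721356e-03,  1.89508220e-03, -5.39734672e-04,
        9.94262112e-05, -1.19163719e-03]), 'joint_torque': array([-1.80147413e-04, -4.06508231e+01,  2.54527491e+01,  1.01318673e-02,
       -1.93553942e-04, -9.06523155e-06]), 'tool_pos': array([ 0.21274919, -0.47931527,  0.24156415]), 'tool_rot': array([ 9.78261817e-01,  2.07371766e-01, -1.90975872e-04, -8.55743060e-04]), 'force': array([-0.12327493, -0.5706526 ,  0.02830094]), 'ft_torque': array([ 0.00963517, -0.01046326,  0.01371627]), 'grasp_force': 0.0, 'opening': 0.08555246238500053}
```

View pics/top0.png

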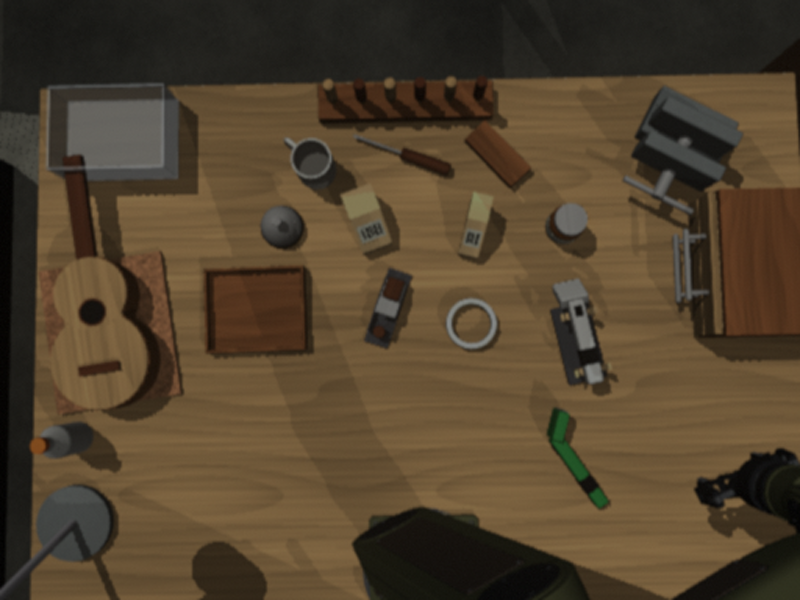

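View pics/scene0.png

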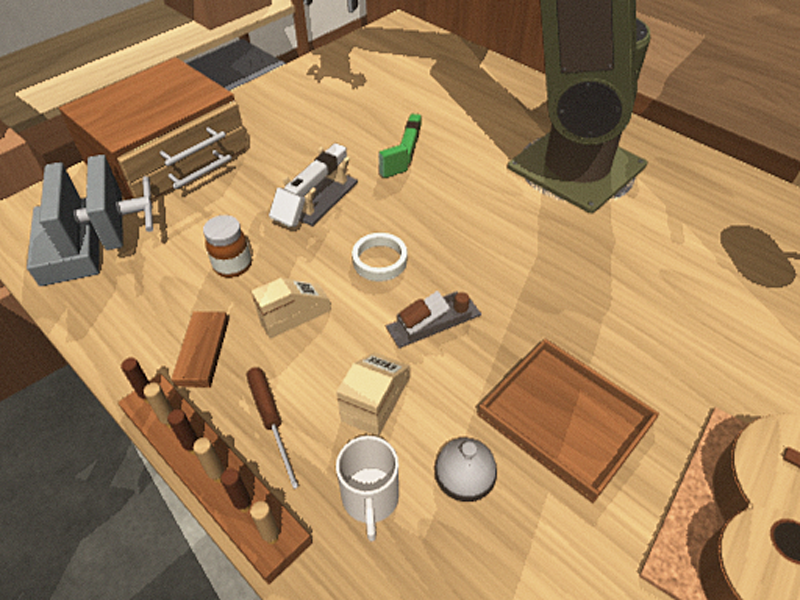

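Candidates, in 800-px top pixels: plywood slope-fronted boxes at (366,220), visibly wider, and (476,225), narrow. The white scanner is at (580,330). The green one at (577,460) is the look-alike. The wider box should be broad_box, and I'll confirm it in an enlarged crop.

```bash
cat > h.py <<'E'
import numpy as np,cv2,pickle
from scipy.spatial.transform import Rotation as R
def cam(c,pose=None):
    f=c['img'].shape[0]/2/np.tan(np.radians(c['fov_y'])/2)
    if 'eye' in c: return f,np.array(c['eye']),R.from_quat(c['rotation']).as_matrix()
    H=np.array(c['hand_eye']); T=R.from_quat(pose[1]).as_matrix()
    return f,pose[0]+T@H[:3,3],T@H[:3,:3]
def ray(c,p,z,pose=None):
    f,e,M=cam(c,pose); p=np.atleast_2d(np.array(p,float))
    d=np.c_[(p[:,0]-c['cx'])/f,-(p[:,1]-c['cy'])/f,-np.ones(len(p))]@M.T
    return e+d*((z-e[2])/d[:,2])[:,None]
def proj(c,P,pose=None):
    f,e,M=cam(c,pose); q=(np.atleast_2d(P)-e)@M
    return np.c_[c['cx']+f*q[:,0]/-q[:,2], c['cy']-f*q[:,1]/-q[:,2]]
E
python3 - <<'E'
from h import *
c=pickle.load(open('top.pkl','rb'))
im=c['img'][109:256,218:398,::-1]
cv2.imwrite('pics/crop1.png',cv2.convertScaleAbs(cv2.resize(im,None,fx=4,fy=4,interpolation=cv2.INTER_CUBIC),alpha=1.6))
print(np.linalg.norm(c['rotation']))
for n,p,z in(("tray",(256.5,310),.028),("bell",(281,218),.069),("mug",(313,160),.092),("scan",(583,340),.078),("jar",(569,220),.09),("base",(430,640),0)):
    print(n,ray(c,np.array(p)/1.5625,z)[0].round(3))
E
```

```text
1.0
tray [0.497 0.31  0.028]
bell [0.666 0.255 0.069]
mug [0.769 0.192 0.092]
scan [ 0.428 -0.297  0.078]
jar [ 0.648 -0.276  0.09 ]
base [-0.127 -0.009  0.   ]
```

View pics/crop1.png

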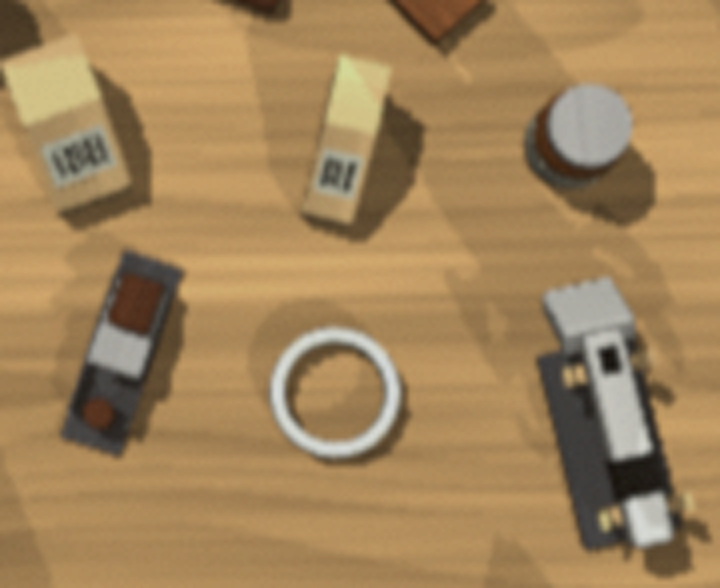

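The crop confirms that the left box (label at crop (80,157)) is about 1.6 times as wide as the one at (345,140), so it is the broad box. The white scanner handle runs from crop (606,332) to (651,541), with its head towards the top at (588,310).

```bash
python3 - <<'E'
from h import *
c=pickle.load(open('top.pkl','rb')); s=pickle.load(open('scene.pkl','rb'))
cr=lambda *p:np.array(p)/4+[218,109]
top=ray(c,cr((5,68),(78,40),(100,97),(20,124)),.08); print('top',top.round(3))
lab=ray(c,cr((43,160),(105,127),(118,157),(55,189)),.055);print('lab',lab.mean(0).round(4))
fr=ray(c,cr((65,213),(130,187)),.03);print('fr',fr.round(3))
w=top[[0,3]].mean(0)-top[[1,2]].mean(0); print('width',np.linalg.norm(w),'yaw',np.degrees(np.arctan2(-w[0],w[1])))
f=(top.mean(0)-fr.mean(0)); print('yaw2',np.degrees(np.arctan2(f[1],f[0])),np.linalg.norm(f[:2]))
h=ray(c,cr((606,332),(651,541)),.078); print('handle',h.round(4)); d=h[0]-h[1]; print(np.linalg.norm(d),np.degrees(np.arctan2(d[1],d[0])))
# independent: label via scene; scanner handle rear
def tri(p,q):
    L=[]
    for cc,pp in((c,p),(s,q)):
        a=cam(cc)[1]; b=ray(cc,pp,0)[0]-a; L.append((a,b/np.linalg.norm(b)))
    A=sum(np.eye(3)-np.outer(b,b) for a,b in L); v=sum((np.eye(3)-np.outer(b,b))@a for a,b in L)
    x=np.linalg.solve(A,v); print(x.round(4),[np.linalg.norm(np.cross(x-a,b)).round(4) for a,b in L])
tri(cr((80,157))[0],np.array((383,365))/1.5625)
tri(np.array((281,214))/1.5625,np.array((468,449))/1.5625)
tri(cr((611,360))[0],np.array((297,183))/1.5625)
# tray/inner corners
print('tray',ray(c,np.array([(206,270),(304,268),(309,352),(208,355)])/1.5625,.028).round(3))
# red mask bell plunger etc
E
python3 - <<'E'
E
```

```text
top [[0.701 0.139 0.08 ]
 [0.721 0.086 0.08 ]
 [0.678 0.07  0.08 ]
 [0.66  0.128 0.08 ]]
lab [0.6384 0.0864 0.055 ]
fr [[0.602 0.1   0.03 ]
 [0.62  0.051 0.03 ]]
width 0.058848321884244714 yaw 18.897229386882167
yaw2 21.090778624602763 0.08469795193487795
handle [[ 0.5015 -0.2891  0.078 ]
 [ 0.3523 -0.3158  0.078 ]]
0.15157148672943363 10.12049153029763
[0.6394 0.0877 0.0501] [np.float64(0.0012), np.float64(0.0012)]
[0.6684 0.2608 0.073 ] [np.float64(0.0076), np.float64(0.0076)]
[ 0.4808 -0.2922  0.0734] [np.float64(0.0012), np.float64(0.0012)]
tray [[0.576 0.407 0.028]
 [0.576 0.219 0.028]
 [0.416 0.21  0.028]
 [0.413 0.403 0.028]]
```

```bash
cat > go.py <<'E'
import sys
from h import *
from station import env
def go(x,y,z,yaw):
    s=env.read_state(); T=R.from_quat(s['tool_rot']).as_matrix()
    cur=np.degrees(np.arctan2(T[1,0],T[0,0]))
    W=R.from_euler('z',yaw,degrees=True)*R.from_euler('x',180,degrees=True)
    print('cur yaw',cur.round(2),'pos',s['tool_pos'].round(4),'rotvec',(R.from_matrix(T).inv()*W).as_rotvec().round(3),'shift cm',(T.T@(np.array([x,y,z])-s['tool_pos'])*100).round(2),'t',s['t'],'open',s['opening'],'gf',s['grasp_force'])
if __name__=='__main__': go(*map(float,sys.argv[1:]))
E
python3 go.py .444 -.2995 .2 10.1
```

```text
cur yaw 23.94 pos [ 0.2127 -0.4793  0.2416] rotvec [-0.002  0.     0.241] shift cm [28.43 -7.05  4.17] t 0.1 open 0.08555246238500053 gf 0.0
```

```bash
python3 -m jog '[[[0,0,0.24],[6,-1.5,0.5],8.5],[[0,0,0.24],[12,-3,1.5],8.5],[[0,0,0.24],[18,-4.5,2.5],8.5],[[0,0,0.24],[24,-6,3.5],8.5],[[0,0,0.24],[28.4,-7.05,4.2],8.5],[[0,0,0.24],[28.4,-7.05,4.2],8.5],[[0,0,0.24],[28.4,-7.05,4.2],8.5]]'
python3 - <<'E'
from h import *
from station import env
s=env.read_state(); p=(s['tool_pos'],s['tool_rot']); c=env.capture('wrist'); pickle.dump((c,p),open('w1.pkl','wb'))
cv2.imwrite('pics/w1.png',cv2.resize(c['img'][:,:,::-1],(800,600)))
Sc=np.array([.444,-.2995]);a=np.radians(10.1);X=np.array([np.cos(a),np.sin(a)]);Y=np.array([-X[1],X[0]])
for u in((-95,15),(-95,-15),(62,15),(62,-15),(0,15),(0,-15)):
    print(u,(proj(c,[*(Sc+X*u[0]/1e3+Y*u[1]/1e3),.078],p)*1.5625).round(0))
E
```

```text
t: 0.98
tool_pos: [0.4435, -0.3, 0.1999]
tool_rot: [0.996, 0.089, -0.001, -0.0]
force: [-0.3, -0.0, -0.7]
opening: 0.0853
grasp_force: 0.0
(-95, 15) [[365. 463.]]
(-95, -15) [[420. 463.]]
(62, 15) [[361. 167.]]
(62, -15) [[425. 167.]]
(0, 15) [[362. 296.]]
(0, -15) [[423. 296.]]
```

View pics/w1.png

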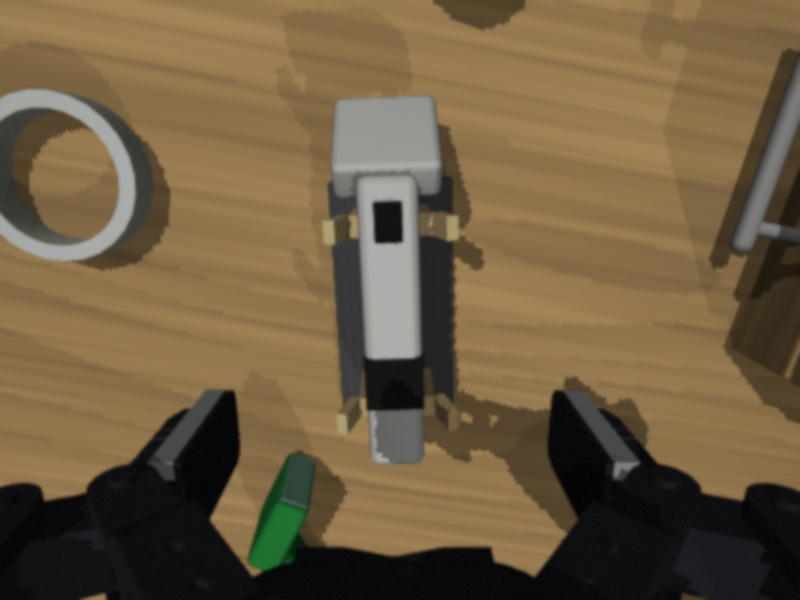

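The wrist view shows the handle centred at (390,296), with its axis from (387,175) to (397,462). That is about 1.8° more yaw than assumed, so the yaw is about 12°. I'm descending with that correction.

```bash
python3 -m jog '[[[0,0,-0.03],[0,-0.1,5],8.5],[[0,0,-0.03],[0,-0.1,10],8.5],[[0,0,-0.03],[0,-0.1,14.3],8.5],[[0,0,-0.03],[0,-0.1,14.3],8.5],[[0,0,-0.03],[0,-0.1,14.3],3],[[0,0,-0.03],[0,-0.1,14.3],2],[[0,0,-0.03],[0,-0.1,14.3],2],[[0,0,-0.03],[0,-0.1,14.3],2],[[0,0,-0.03],[0,-0.1,14.3],2],[[0,0,-0.03],[0,-0.1,14.3],2]]'
```

```text
t: 2.28
tool_pos: [0.445, -0.2999, 0.0591]
tool_rot: [0.995, 0.104, 0.001, 0.001]
force: [-1.1, 0.3, 5.0]
opening: 0.029
grasp_force: 60.3
```

```bash
python3 -m jog '[[[0,0,0],[0,0,-1],2],[[0,0,0],[0,0,-3],2],[[0,0,0],[0,0,-6],2],[[0,0,0],[0,0,-9.1],2],[[0,0,0],[0,0,-9.1],2],[[0,0,0],[0,0,-9.1],2]]'; python3 go.py .5028 .0374 .15 20
```

```text
t: 3.02
tool_pos: [0.4433, -0.2988, 0.1478]
tool_rot: [0.995, 0.104, -0.0, -0.0]
force: [0.2, 0.9, -3.0]
opening: 0.0292
grasp_force: 59.5
cur yaw 11.91 pos [ 0.4433 -0.2988  0.1478] rotvec [-0.001  0.001 -0.141] shift cm [ 12.76 -31.67  -0.21] t 3.025 open 0.0292320805446751 gf 59.53738331794739
```

```bash
python3 -m jog '[[[0,0,-0.02],[1,-2.5,-0.2],2],[[0,0,-0.05],[2.7,-6.5,-0.2],2],[[0,0,-0.07],[4.5,-11,-0.2],2],[[0,0,-0.1],[6.3,-15.5,-0.2],2],[[0,0,-0.12],[8.1,-20,-0.2],2],[[0,0,-0.14],[9.9,-24.5,-0.2],2],[[0,0,-0.14],[11.5,-28.5,-0.2],2],[[0,0,-0.14],[12.4,-30.9,-0.2],2],[[0,0,-0.14],[12.8,-31.7,-0.2],2],[[0,0,-0.14],[12.8,-31.7,-0.2],2],[[0,0,-0.14],[12.8,-31.7,-0.2],2]]'
python3 - <<'E'
from h import *
from station import env
s=env.read_state(); p=(s['tool_pos'],s['tool_rot']); c=env.capture('wrist'); pickle.dump((c,p),open('w2.pkl','wb'))
sc=env.capture('scene'); pickle.dump(sc,open('s2.pkl','wb'))
a=cv2.resize(c['img'],(600,450)); b=cv2.resize(sc['img'][100:300,130:330],(450,450),interpolation=cv2.INTER_CUBIC)
cv2.imwrite('pics/w2.png',cv2.resize(np.hstack([a,b]),(800,343))[:,:,::-1])
E
```

```text
t: 4.4
tool_pos: [0.5031, 0.0364, 0.1499]
tool_rot: [0.985, 0.172, -0.001, 0.0]
force: [0.8, -0.1, -1.9]
opening: 0.0289
grasp_force: 59.7
```

View pics/w2.png

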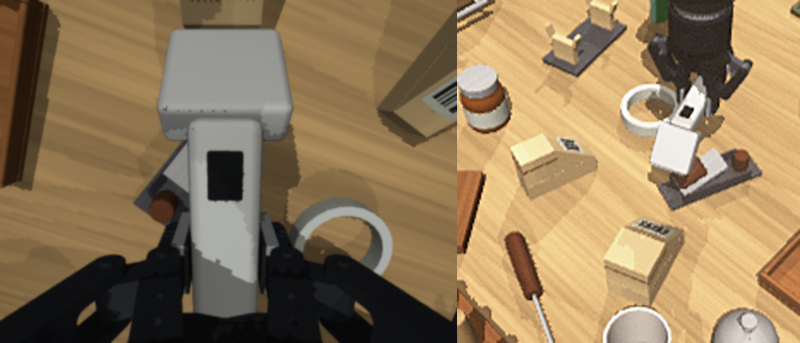

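```bash
python3 - <<'E'
from h import *
c,p=pickle.load(open('w2.pkl','rb'))
k=512/514
a=np.radians(20);X=np.array([np.cos(a),np.sin(a)]);Y=np.array([-X[1],X[0]]);L=np.array([.639,.087])
print(c['cx'],c['cy'])
for z in(.03,.04):
    P=ray(c,np.array([(184,15),(260,15)])*k,z,p)[:,:2]; print(z,[( (q-L)@X*1e3,(q-L)@Y*1e3) for q in P])
P=ray(c,np.array([(190,130),(262,130),(195,300),(260,300)])*k,.169,p)[:,:2]
print('handle',[( (q-p[0][:2])@X*1e3,(q-p[0][:2])@Y*1e3) for q in P])
e=p[0][:2]+X*.1449-L; print('spot err',e@X,e@Y)
E
```

```text
251.5932857449186 194.6053521956099
0.03 [(np.float64(-22.257630709589293), np.float64(44.649729352936745)), (np.float64(-22.416391546011862), np.float64(-6.26198070725496))]
0.04 [(np.float64(-24.37458732176922), np.float64(42.83180612189659)), (np.float64(-24.527027141828636), np.float64(-6.052869062317008))]
handle [(np.float64(59.38379603631667), np.float64(20.512240613633196)), (np.float64(59.30728772894171), np.float64(-3.0375941502684918)), (np.float64(-4.205066339030663), np.float64(22.095166675873493)), (np.float64(-4.2912227424794915), np.float64(-2.5679677951317865))]
spot err -8.4882464063232e-05 -0.0010704067545740735
```

```bash
python3 - <<'E'
from h import *
c,p=pickle.load(open('w2.pkl','rb'))
k=512/457
a=np.radians(20);X=np.array([np.cos(a),np.sin(a)]);Y=np.array([-X[1],X[0]]);L=np.array([.639,.087])
for z in(.03,.04):
    P=ray(c,np.array([(183,15),(260,15)])*k,z,p)[:,:2]; print(z,[( (q-L)@X*1e3,(q-L)@Y*1e3) for q in P])
P=ray(c,np.array([(190,130),(262,130),(195,300),(260,300)])*k,.169,p)[:,:2]
print('handle',[( (q-p[0][:2])@X*1e3,(q-p[0][:2])@Y*1e3) for q in P])
E
```

```text
0.03 [(np.float64(-23.434810692396027), np.float64(30.077495666819363)), (np.float64(-23.61609854444124), np.float64(-28.022009302401468))]
0.04 [(np.float64(-25.504898227154868), np.float64(28.839761666660294)), (np.float64(-25.678968156285027), np.float64(-26.94652847024718))]
handle [(np.float64(54.060696398351574), np.float64(12.948117599473319)), (np.float64(53.972944840327756), np.float64(-13.894137755540013)), (np.float64(-21.066957113415878), np.float64(13.382060160197554)), (np.float64(-21.169267552541417), np.float64(-15.37258692081244))]
```

The box edges straddle the aim line symmetrically (+29/−27 mm) and the handle is aligned. I'm holding here for more than a second.

```bash
python3 -m jog '[[[0,0,0],[0,0,0],2],[[0,0,0],[0,0,0],2],[[0,0,0],[0,0,0],2],[[0,0,0],[0,0,0],2],[[0,0,0],[0,0,0],2],[[0,0,0],[0,0,0],2],[[0,0,0],[0,0,0],2],[[0,0,0],[0,0,0],2],[[0,0,0],[0,0,0],2],[[0,0,0],[0,0,0],2],[[0,0,0],[0,0,0],2],[[0,0,0],[0,0,0],2]]'; python3 go.py .444 -.2993 .1478 11.91
```

```text
t: 6.0
tool_pos: [0.5036, 0.0374, 0.1503]
tool_rot: [0.985, 0.173, -0.0, 0.0]
force: [-0.5, -1.0, -2.4]
opening: 0.0293
grasp_force: 59.7
cur yaw 19.93 pos [0.5036 0.0374 0.1503] rotvec [0.   0.   0.14] shift cm [-17.08  29.62   0.25] t 6.0 open 0.029297496745748212 gf 59.6690958738327
```

```bash
python3 -m jog '[[[0,0,0.02],[-1,2,0],2],[[0,0,0.05],[-3.5,6,0],2],[[0,0,0.07],[-6,10.4,0],2],[[0,0,0.1],[-8.5,14.7,0],2],[[0,0,0.12],[-11,19,0],2],[[0,0,0.14],[-13.4,23.3,0],2],[[0,0,0.14],[-15.5,27,0],2],[[0,0,0.14],[-16.7,29,0],2],[[0,0,0.14],[-17.1,29.6,0.2],2],[[0,0,0.14],[-17.1,29.6,0.2],2],[[0,0,0.14],[-17.1,29.6,0.2],2],[[0,0,0.14],[-17.1,29.6,0.2],2]]'; python3 go.py .444 -.2993 .0595 11.91
```

```text
t: 7.5
tool_pos: [0.444, -0.2982, 0.1484]
tool_rot: [0.995, 0.104, 0.0, -0.0]
force: [-0.2, 0.2, -2.2]
opening: 0.0289
grasp_force: 59.9
cur yaw 11.99 pos [ 0.444  -0.2982  0.1484] rotvec [-0.    -0.     0.001] shift cm [-0.02  0.11  8.89] t 7.5 open 0.028903483104032318 gf 59.8976469039917
```

```bash
python3 -m jog '[[[0,0,0],[0,0.07,3],2],[[0,0,0],[0,0.07,6],2],[[0,0,0],[0,0.07,7.5],2],[[0,0,0],[0,0.07,8.3],2],[[0,0,0],[0,0.07,8.6],2],[[0,0,0],[0,0.07,8.6],2],[[0,0,0],[0,0.07,8.6],2]]'; python3 go.py .444 -.2993 .0595 11.91
```

```text
t: 8.38
tool_pos: [0.4445, -0.3003, 0.0631]
tool_rot: [0.995, 0.104, 0.001, 0.0]
force: [-0.9, 0.0, -1.3]
opening: 0.0288
grasp_force: 59.9
cur yaw 11.9 pos [ 0.4445 -0.3003  0.0631] rotvec [ 0.001 -0.001 -0.   ] shift cm [-0.03 -0.1   0.36] t 8.375 open 0.02875667653743201 gf 59.89646673202515
```

```bash
python3 -m jog '[[[0,0,0],[0,0,0.2],2],[[0,0,0],[0,0,0.3],2],[[0,0,0],[0,0,0.3],2]]'
```

```text
t: 8.75
tool_pos: [0.4438, -0.2998, 0.0592]
tool_rot: [0.995, 0.104, -0.0, -0.0]
force: [1.4, 0.3, -3.0]
opening: 0.0292
grasp_force: 59.9
```

```bash
python3 -m jog '[[[0,0,0],[0,0,0.1],2],[[0,0,0],[0,0,0.2],2],[[0,0,0],[0,0,0.2],2]]'
```

```text
t: 9.12
tool_pos: [0.4439, -0.2998, 0.0591]
tool_rot: [0.995, 0.104, 0.0, 0.0]
force: [-3.5, 2.4, 11.6]
opening: 0.0292
grasp_force: 61.8
```

The force rose to +11 N, so the scanner is seated. I'm backing off 0.5 mm, releasing and lifting.

```bash
python3 -m jog '[[[0,0,0],[0,0,-0.05],2],[[0,0,0],[0,0,-0.05],4],[[0,0,0],[0,0,-0.05],6],[[0,0,0],[0,0,-0.05],8.5],[[0,0,0],[0,0,-0.05],8.5],[[0,0,0],[0,0,-0.05],8.5],[[0,0,0],[0,0,-2],8.5],[[0,0,0],[0,0,-6],8.5],[[0,0,0],[0,0,-11],8.5],[[0,0,0],[0,0,-14.3],8.5],[[0,0,0],[0,0,-14.3],8.5]]'
python3 - <<'E'
from h import *
from station import env
s=env.read_state(); p=(s['tool_pos'],s['tool_rot']); c=env.capture('wrist'); pickle.dump((c,p),open('w3.pkl','wb'))
c1=pickle.load(open('w1.pkl','rb'))[0]
cv2.imwrite('pics/w3.png',np.hstack([cv2.resize(x['img'],(400,300)) for x in(c1,c)])[:,:,::-1])
print(p)
E
python3 go.py .6719 .099 .18 20
```

```text
t: 10.5
tool_pos: [0.4458, -0.3011, 0.2034]
tool_rot: [0.995, 0.104, 0.003, 0.002]
force: [-1.0, -0.4, 0.4]
opening: 0.0849
grasp_force: 0.0
(array([ 0.44577383, -0.30107767,  0.20335306]), array([0.99460245, 0.1037079 , 0.00250498, 0.00208758]))
cur yaw 11.91 pos [ 0.4446 -0.3003  0.2014] rotvec [ 0.002 -0.002 -0.141] shift cm [ 30.47 -34.39   2.13] t 10.55 open 0.08472634917627521 gf 0.0
```

View pics/w3.png

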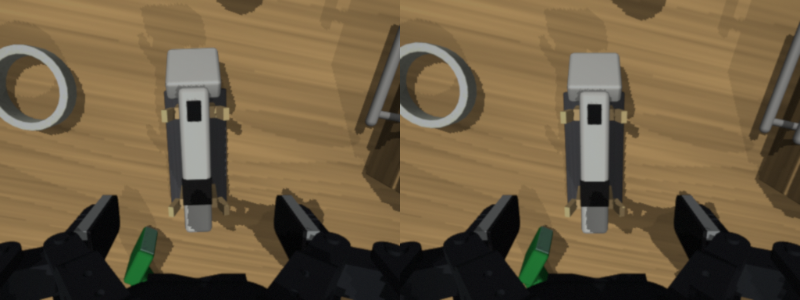

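The scanner is back in the cradle as before: left pane before, right pane now, handle at (594,95–232), same seat. Next is the box.

```bash
python3 -m jog '[[[0,0,-0.14],[4,-4.5,0],8.5],[[0,0,-0.14],[8,-9,0],8.5],[[0,0,-0.14],[12,-13.5,0],8.5],[[0,0,-0.14],[16,-18,0],8.5],[[0,0,-0.14],[20,-22.5,0],8.5],[[0,0,-0.14],[24,-27,0],8.5],[[0,0,-0.14],[28,-31.5,0.2],8.5],[[0,0,-0.14],[30.9,-34.5,0.2],8.5],[[0,0,-0.14],[30.9,-34.5,0.2],8.5],[[0,0,-0.14],[30.9,-34.5,0.2],8.5],[[0,0,-0.14],[30.9,-34.5,0.2],8.5]]'
python3 - <<'E'
from h import *
from station import env
s=env.read_state(); p=(s['tool_pos'],s['tool_rot']); c=env.capture('wrist'); pickle.dump((c,p),open('w4.pkl','wb'))
a=np.radians(20);X=np.array([np.cos(a),np.sin(a)]);Y=np.array([-X[1],X[0]]);O=np.array([.6625,.0956])
im=c['img'][:,:,::-1].copy()
for u,z in(((5,30),80),((5,-30),80),((55,30),80),((55,-30),80),((-55,30),30),((-55,-30),30)):
    q=proj(c,[*(O+X*u[0]/1e3+Y*u[1]/1e3),z/1e3],p)[0]; cv2.circle(im,tuple(int(round(v)) for v in q),2,(0,0,255),-1)
cv2.imwrite('pics/w4.png',cv2.resize(im,(800,600)))
E
python3 go.py .6766 .1007 .054 20
```

```text
t: 11.92
tool_pos: [0.6742, 0.1001, 0.1978]
tool_rot: [0.985, 0.172, -0.001, 0.0]
force: [-0.1, 0.0, 0.3]
opening: 0.0849
grasp_force: 0.0
cur yaw 19.83 pos [0.6744 0.1001 0.1981] rotvec [-0.     0.001 -0.003] shift cm [ 0.24  0.02 14.41] t 11.975 open 0.08484574688020025 gf 0.0
```

View pics/w4.png

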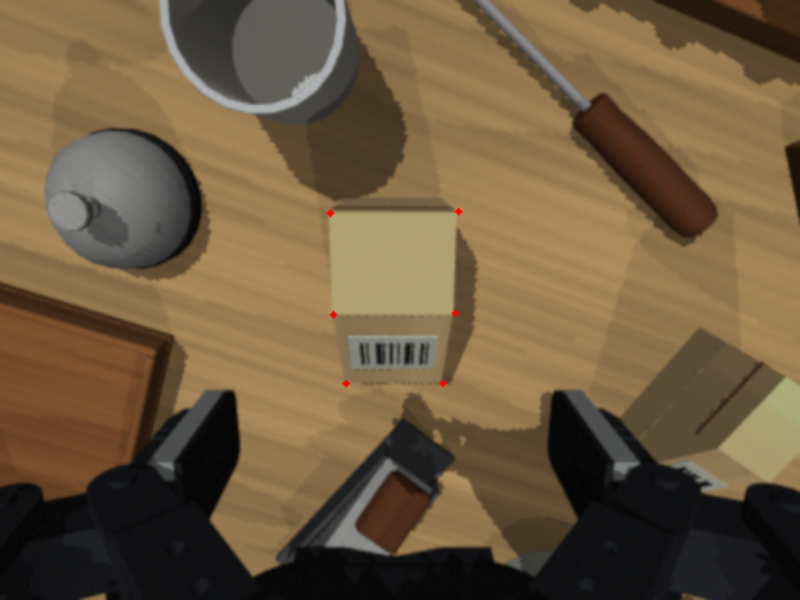

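The predicted corners (red) land on the box's corners: top (330–458, 212–315), front edge (346–443, 384). The fit is within about 1 mm, so I'm gripping.

```bash
python3 -m jog '[[[0,0,0],[0.2,0,5],8.5],[[0,0,0],[0.2,0,10],8.5],[[0,0,0],[0.2,0,14],8.5],[[0,0,0],[0.2,0,14.6],8.5],[[0,0,0],[0.2,0,14.6],7],[[0,0,0],[0.2,0,14.6],5],[[0,0,0],[0.2,0,14.6],5],[[0,0,0],[0.2,0,14.6],5],[[0,0,0],[0.2,0,14.6],5],[[0,0,0],[0.2,0,14.6],5]]'
python3 - <<'E'
from h import *
c,p=pickle.load(open('w4.pkl','rb'))
print('plunger',ray(c,np.array([(70,210)])/1.5625,.069,p))
t=pickle.load(open('top.pkl','rb'));s=pickle.load(open('scene.pkl','rb'))
print(ray(t,np.array([(281,214)])/1.5625,.069),ray(s,np.array([(469,448)])/1.5625,.069))
k=np.array([(478,410),(545,341),(656,414),(597,497)])/1.5625
print('tray scene',ray(s,k,.028).round(3),ray(s,k,.028).mean(0))
E
```

```text
t: 13.22
tool_pos: [0.6788, 0.1024, 0.0549]
tool_rot: [0.985, 0.173, 0.002, 0.0]
force: [-0.0, 0.2, 5.9]
opening: 0.0593
grasp_force: 66.5
plunger [[0.6601279  0.26326417 0.069     ]]
[[0.67348401 0.25523153 0.069     ]] [[0.66028843 0.26599539 0.069     ]]
tray scene [[0.589 0.227 0.028]
 [0.426 0.223 0.028]
 [0.422 0.407 0.028]
 [0.581 0.414 0.028]] [0.50479406 0.31781971 0.028     ]
```

```bash
python3 -m jog '[[[0,0,0],[0,0,-0.5],5],[[0,0,0],[0,0,-2],5],[[0,0,0],[0,0,-4.5],5],[[0,0,0],[0,0,-8],5],[[0,0,0],[0,0,-11],5],[[0,0,0],[0,0,-11],5],[[0,0,0],[0,0,-11],5]]';  python3 go.py .5176 .3146 .163 2
```

```text
t: 14.1
tool_pos: [0.6762, 0.1021, 0.1612]
tool_rot: [0.985, 0.173, -0.001, -0.0]
force: [0.2, 0.1, -3.6]
opening: 0.0594
grasp_force: 65.6
cur yaw 19.93 pos [0.6762 0.1021 0.1612] rotvec [-0.     0.002  0.313] shift cm [ -7.67 -25.39  -0.16] t 14.1 open 0.059395041976857486 gf 65.59490340587217
```

```bash
python3 -m jog '[[[0,0,0.04],[-0.6,-2,0],5],[[0,0,0.1],[-1.7,-5.5,0],5],[[0,0,0.16],[-2.8,-9.5,0],5],[[0,0,0.22],[-4,-13.5,0],5],[[0,0,0.28],[-5.2,-17.5,0],5],[[0,0,0.31],[-6.3,-21,0],5],[[0,0,0.31],[-7.2,-24,0],5],[[0,0,0.31],[-7.7,-25.4,0],5],[[0,0,0.31],[-7.7,-25.4,0],5],[[0,0,0.31],[-7.7,-25.4,0],5]]'
python3 - <<'E'
from h import *
from station import env
s=env.read_state(); p=(s['tool_pos'],s['tool_rot']); c=env.capture('wrist'); t=env.capture('scene')
b=t['img'][180:340,270:430]
cv2.imwrite('pics/w5.png',np.hstack([cv2.resize(c['img'],(480,360)),cv2.resize(b,(320,360))])[:,:,::-1])
E
python3 go.py .5176 .3146 .062 2
```

```text
t: 15.35
tool_pos: [0.561, 0.0955, 0.1625]
tool_rot: [0.997, 0.07, -0.003, -0.027]
force: [-0.1, -0.0, -3.1]
opening: 0.0592
grasp_force: 65.8
cur yaw 8.04 pos [0.5608 0.0956 0.1624] rotvec [-0.054  0.006  0.105] shift cm [ -1.19 -21.71  11.24] t 15.45 open 0.05924907849995157 gf 65.84206164814532
```

View pics/w5.png

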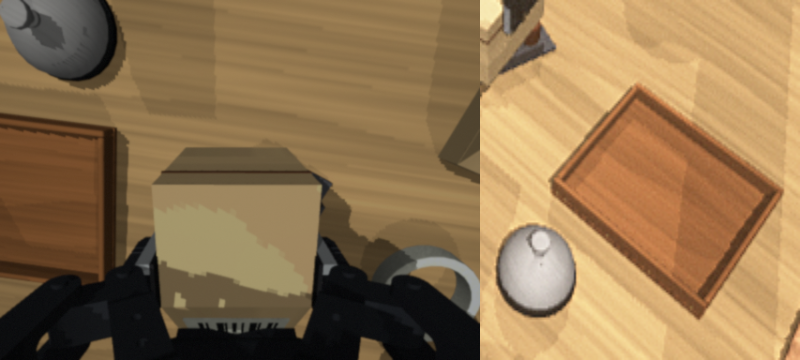

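The box is held upright, still short of the tray (inner tray at right pane (665,200)). The arm stopped early, so I'm checking the joints.

```bash
python3 -c "
from station import env
s=env.read_state();print(s['joint_pos'].round(3),s['qd'].round(3),s['tool_pos'].round(4),s['tool_rot'].round(3))"
```

```text
[ 0.139  0.38  -0.177  1.016  0.054  3.141] [ 0.005  0.011  0.016 -0.006  0.003  0.001] [0.5608 0.0956 0.1624] [ 0.997  0.07  -0.003 -0.027]
```

Joint 6 is at its limit. At the tray the tool's yaw must exceed about 32°, so I'll place the box at yaw 92°, along the tray's long side, which also gives more clearance. First a small probe turn, to see which reference the moves use.

```bash
python3 -m jog '[[[0,0,-0.1],[0,0,0],5],[[0,0,-0.2],[0,0,0],5],[[0,0,-0.2],[0,0,0],5]]'; python3 go.py .4994 .3316 .163 92; python3 -c "
from station import env
s=env.read_state();print(s['joint_pos'].round(3))"
```

```text
t: 15.82
tool_pos: [0.5616, 0.096, 0.1624]
tool_rot: [0.985, 0.169, -0.0, -0.027]
force: [-0.7, 0.4, -3.3]
opening: 0.0591
grasp_force: 65.8
cur yaw 19.44 pos [0.5616 0.096  0.1624] rotvec [-0.041 -0.041 -1.266] shift cm [  1.97 -24.25   1.26] t 15.825 open 0.059135808500188375 gf 65.84498305921443
[ 0.14   0.381 -0.176  1.016  0.054  2.942]
```

```bash
python3 -m jog '[[[-0.005,-0.005,-0.15],[0.1,-1.5,0.1],5],[[-0.01,-0.01,-0.3],[0.3,-4,0.2],5],[[-0.015,-0.015,-0.45],[0.5,-7,0.4],5],[[-0.02,-0.02,-0.6],[0.8,-10,0.5],5],[[-0.025,-0.025,-0.75],[1,-13,0.7],5],[[-0.03,-0.03,-0.9],[1.3,-16,0.8],5],[[-0.035,-0.035,-1.05],[1.5,-19,1],5],[[-0.04,-0.04,-1.17],[1.8,-22,1.1],5],[[-0.041,-0.041,-1.266],[1.97,-23.7,1.2],5],[[-0.041,-0.041,-1.266],[1.97,-24.25,1.26],5],[[-0.041,-0.041,-1.266],[1.97,-24.25,1.26],5],[[-0.041,-0.041,-1.266],[1.97,-24.25,1.26],5]]'; python3 go.py .4994 .3316 .064 92
```

```text
t: 17.32
tool_pos: [0.499, 0.3303, 0.1629]
tool_rot: [0.695, 0.719, -0.0, 0.0]
force: [0.4, -0.5, -4.0]
opening: 0.0589
grasp_force: 65.9
cur yaw 91.93 pos [0.499  0.3303 0.1629] rotvec [-0.     0.    -0.001] shift cm [0.13 0.04 9.89] t 17.325 open 0.05892865954881481 gf 65.91048559639603
```

```bash
python3 -m jog '[[[0,0,0],[0.1,0,2],5],[[0,0,0],[0.1,0,5],5],[[0,0,0],[0.1,0,7.5],5],[[0,0,0],[0.1,0,9],5],[[0,0,0],[0.1,0,9.6],5],[[0,0,0],[0.1,0,9.8],5],[[0,0,0],[0.1,0,9.8],5],[[0,0,0],[0.1,0,9.8],5]]'
```

```text
t: 18.32
tool_pos: [0.4994, 0.3325, 0.0658]
tool_rot: [0.694, 0.72, 0.001, 0.0]
force: [-0.2, 0.3, -4.4]
opening: 0.0589
grasp_force: 65.9
```

```bash
python3 -m jog '[[[0,0,0],[0,0,0.1],5],[[0,0,0],[0,0,0.2],5],[[0,0,0],[0,0,0.3],5],[[0,0,0],[0,0,0.3],5]]'; python3 -m jog '[[[0,0,0],[0,0,0.1],5],[[0,0,0],[0,0,0.15],5],[[0,0,0],[0,0,0.15],5]]'
```

```text
t: 18.82
tool_pos: [0.4987, 0.332, 0.0618]
tool_rot: [0.694, 0.72, -0.0, -0.0]
force: [0.4, -0.1, -3.4]
opening: 0.0593
grasp_force: 65.9
t: 19.2
tool_pos: [0.4989, 0.3321, 0.061]
tool_rot: [0.694, 0.72, 0.0, -0.0]
force: [-2.6, -1.9, 3.4]
opening: 0.0588
grasp_force: 66.6
```

Contact made (the force flipped to +3.4 N), so I'm releasing and lifting.

```bash
python3 -m jog '[[[0,0,0],[0,0,0.05],5],[[0,0,0],[0,0,0.05],6.5],[[0,0,0],[0,0,0],8.5],[[0,0,0],[0,0,0],8.5],[[0,0,0],[0,0,0],8.5],[[0,0,0],[0,0,-2],8.5],[[0,0,0],[0,0,-6],8.5],[[0,0,0],[0,0,-11],8.5],[[0,0,0],[0,0,-14],8.5],[[0,0,0],[0,0,-14],8.5]]'
python3 go.py .6 .263 .2 92
```

```text
t: 20.45
tool_pos: [0.5006, 0.3332, 0.2035]
tool_rot: [0.694, 0.72, 0.003, 0.001]
force: [0.8, 0.4, -0.1]
opening: 0.085
grasp_force: 0.0
cur yaw 92.04 pos [0.5006 0.3332 0.2035] rotvec [ 0.005 -0.003  0.001] shift cm [-7.37  9.68  0.37] t 20.45 open 0.08502325510737543 gf 0.0
```

```bash
python3 -m jog '[[[0,0,0],[-3.5,4.5,0],4],[[0,0,0],[-7,9,0],0],[[0,0,0],[-10,13.3,0],0],[[0,0,0],[-11.9,15.6,0.3],0],[[0,0,0],[-11.9,15.6,0.3],0],[[0,0,0],[-11.9,15.6,0.3],0],[[0,0,0],[-11.9,15.6,0.3],0]]'
python3 - <<'E'
from h import *
from station import env
s=env.read_state(); p=(s['tool_pos'],s['tool_rot']); c=env.capture('wrist'); pickle.dump((c,p),open('w6.pkl','wb'))
t=env.capture('scene');pickle.dump(t,open('s6.pkl','wb'))
print(proj(c,[.66,.264,.069],p),p)
cv2.imwrite('pics/w6.png',np.hstack([cv2.resize(c['img'],(480,360)),cv2.resize(t['img'][180:340,270:430],(320,360))])[:,:,::-1])
E
```

```text
t: 21.32
tool_pos: [0.6579, 0.2195, 0.1972]
tool_rot: [0.694, 0.72, -0.0, -0.0]
force: [-0.8, -0.5, 0.0]
opening: 0.0001
grasp_force: 0.0
[[258.00553075 132.81695728]] (array([0.65786821, 0.21954813, 0.19717192]), array([ 6.93897705e-01,  7.20073346e-01, -3.72726922e-04, -4.61039951e-04]))
```

View pics/w6.png

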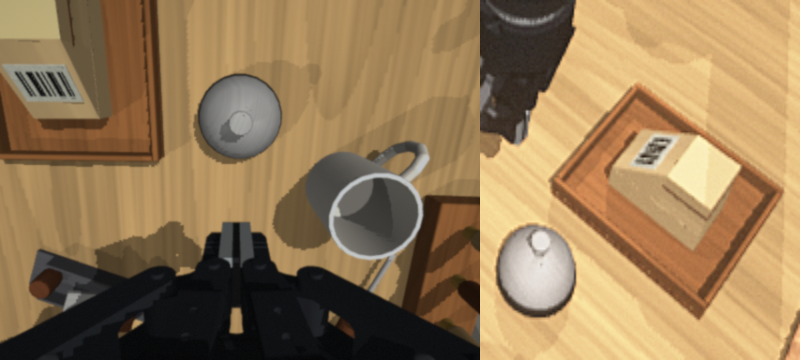

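The box stands upright in the tray (right pane (675,190)). The plunger is at wrist-pane (241,123), which agrees with the estimate (0.659, 0.265).

```bash
python3 -m jog '[[[0,0,0],[3,0.2,0],0],[[0,0,0],[4.5,0.25,3],0],[[0,0,0],[4.5,0.25,8],0],[[0,0,0],[4.5,0.25,11],0],[[0,0,0],[4.5,0.25,11.8],0],[[0,0,0],[4.5,0.25,12.2],0],[[0,0,0],[4.5,0.25,12.4],0],[[0,0,0],[4.5,0.25,12.4],0]]'
```

```text
t: 22.42
tool_pos: [0.6606, 0.2643, 0.0751]
tool_rot: [0.694, 0.72, 0.001, 0.0]
force: [-1.5, 0.7, 3.6]
opening: -0.0002
grasp_force: 2.0
```

```bash
python3 -m jog '[[[0,0,0],[0,0,0.2],0],[[0,0,0],[0,0,0.3],0],[[0,0,0],[0,0,0.3],0]]';python3 -m jog '[[[0,0,0],[0,0,0.1],0],[[0,0,0],[0,0,0.15],0],[[0,0,0],[0,0,0.15],0]]'
```

```text
t: 22.8
tool_pos: [0.6606, 0.2643, 0.072]
tool_rot: [0.694, 0.72, 0.001, 0.0]
force: [-3.7, 0.2, 8.9]
opening: -0.0001
grasp_force: 4.3
t: 23.18
tool_pos: [0.6607, 0.2643, 0.0719]
tool_rot: [0.694, 0.72, 0.002, 0.0]
force: [-5.0, -1.1, 14.9]
opening: 0.0004
grasp_force: 7.1
```

The position stalled at 0.0719 while the force rose to 15 N, so the plunger is at its stop. I'm letting go, checking and handing in.

```bash
python3 -m jog '[[[0,0,0],[0,0,-2],0],[[0,0,0],[0,0,-6],0],[[0,0,0],[0,0,-11],0],[[0,0,0],[0,0,-13],0],[[0,0,0],[0,0,-13],0],[[0,0,0],[0,0,-13],0],[[0,0,0],[0,0,-13],0],[[0,0,0],[0,0,-13],0]]'
python3 - <<'E'
from station import env
import cv2
c=env.capture('scene'); cv2.imwrite('pics/end.png',cv2.resize(c['img'],(800,600))[:,:,::-1])
E
```

```text
t: 24.18
tool_pos: [0.6593, 0.2635, 0.1974]
tool_rot: [0.694, 0.72, -0.001, -0.001]
force: [-0.0, 0.0, 0.6]
opening: -0.0002
grasp_force: 0.0
```

View pics/end.png

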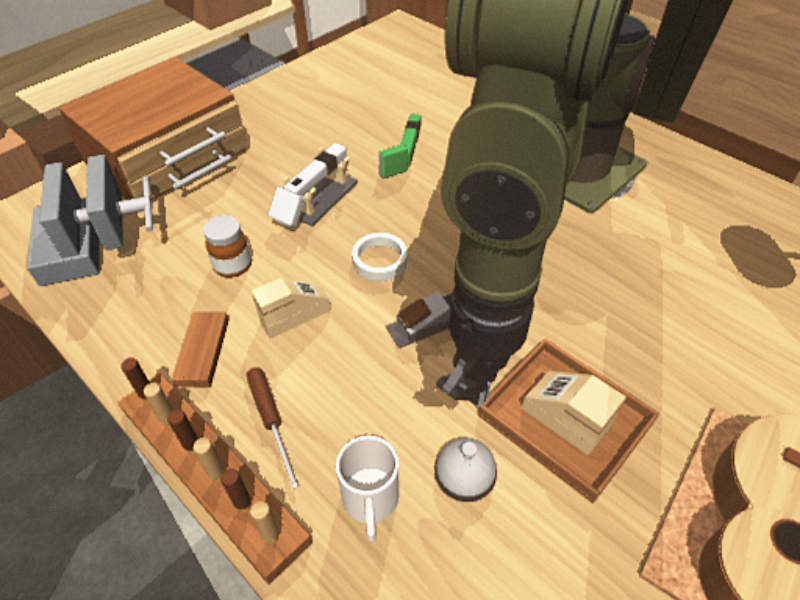

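The final picture shows the scanner in its cradle (310,185), the box flat in the tray (572,408), the plunger up (468,449) and the bystanders in place.

```bash
python3 -c "
from station import env
print(env.hand_in())"
```

```text
the job is handed in; nothing more can be done
None
```

I scanned the broad box's label, put the scanner back in its cradle, set the box upright in the tray, pressed the bell to its stop and handed the job in at about 24 s; `hand_in()` returned no verdict.

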